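Put the sparging unit into service: set and lock the pressure, then open the gas

ROBOT

A 7-joint arm with a two-finger parallel gripper is mounted at the origin on a cart in front of the work surface, level with it; the furniture and walls round the work are solid. World frame = base frame: x ahead of the robot, y to its left, z up, the work surface at z = 0. Lengths are in mm, angles in rad, forces in N, time in s.
With the tool pointing down it reaches from about 400 to 875 mm from the base axis. Payload 19.3 kg.
Tool frame: the origin (TCP) lies between the finger pads; the fingertips stand tip_extent ahead of it and the grasp point (between the pads) lies 8 mm behind it (tip_extent is the distance from the TCP to the fingertips, in mm); z points along the fingers, y is the line along which they close (so a half turn about z gives the same grasp; the last joint's range is limited). The gripper opens to 85 mm and grips with 20 to 120 N. Pads are 22 mm wide; open, the fingers measure 114 mm over their backs; the gripper's body (76 mm by 85 mm) begins 54 mm behind the grasp point. The pads swing forward as they close: fully open they stand 13 mm farther back than shut.
Start: joints at [1.097, 0.521, -0.036, 1.599, 0.021, 1.021, -0.113], TCP at [245.544, -574.737, 242.291] pointing down, gripper open.
Joint ranges: [-2.91, 2.91], [-0.3, 2.13], [-1.5, 1.42], [0.17, 2.43], [-1.26, 4.41], [0.16, 1.93], [-2.52, 2.52]. Speed limits (rad/s): [1.89, 1.89, 2.39, 2.39, 3.01, 3.01, 3.01].

INTERFACE

Orientations are given as a 3x3 rotation matrix whose columns are the frame's x, y, z axes.
In Python, from workcell import * gives the robot as it stands.
- The arm moves only by the tool drive_tool, never from a script. Its argument "steps" is text: rows parted by semicolons, each of 7 numbers parted by spaces: the turn, a rotation vector about the world's x, y, z in units of 90 degrees (1.0 is 90 degrees), then the shift along the world's x, y, z in units of 300 mm (1.0 is 300 mm), then the opening, from -1 (shut) to 1 (fully open), so that 0 is half open. A call has 1 to 5 rows; each row shifts and turns the commanded pose from where the row before left it; what a row does not reach is not made up. A row lasts 1/8 s, in which the tool goes at most 62.5 mm and 10.7 degrees, less where a joint would pass 70% of its speed; a pose out of reach is approached as far as the arm can. A call with a number of a shift or a turn outside -1 to 1 is refused whole. A call with a gripper value outside its range is refused whole. The fingers move at their own pace and stop on an object; "grip_force" is the grip in N (left out, the last holds). Time passes only in rows, so rows that do not move let the fingers close. It gives the time, the measured TCP pose, the force, the opening and the grip force at its end, in the units of the state.
- read_state(): the state, without advancing time (a new reading comes with each control period).
- get_image(name): name is "scene" or "top" or "wrist"; returns a dict with "frame" (400x640x3 uint8, red, green, blue), "K" (3x3 intrinsics, pixels), "rvec" (rotation vector, rad) and "tvec" (3), from world to camera coordinates, as OpenCV has them. Camera axes: x right, y down, z forward; pixel columns grow to the right and rows downward; lengths in mm; the calibration is good to about 2 mm. A picture is of the moment at which its call begins. There is no depth.
- hand_in(): hands the job in; it is judged then, once.
The state is a dict: "clock": time; "joint_pos": joint angles; "joint_vel": joint speeds; "effort": joint torques, N m; "tool_pos": TCP position; "ee_rot": TCP orientation; "ft_force": force on the tool from outside, world axes, zero at the start; "ft_torque": the same for the moment, N m; "width": opening from 0.0 (shut) to 1.0 (fully open); "grasp_force": force on a finger pad.
Only numpy, scipy, OpenCV 4.12 (cv2) and the standard library are available. Lean on these libraries where they do the work, as an engineer would, in place of code of your own. Each camera call takes 0.05 s, during which the arm holds its last target. There are 200 camera calls.

TASK

Put the nitrogen sparging unit into service. Turn its black pressure knob until the white pointer stands at the stud behind the knob; then slide the fork-shaped steel lock over the knob along the guide rails, fork first and flat on the deck, until it is fully home against the stop; only then throw the gas lever into the notch marked with a stud. The lock lies on its side on the bench, so lay it flat with its tab up and take it again by the tab; leave the glassware and bottles where they stand.

Things in the scene. Friction and masses are not known exactly. Their poses are not given: they have to be found in the camera images.
- unit: sparging unit, fixed: aluminium base plate x -135 to +120, y -125 to +125 mm, top 16 mm up; origin on the bench, x to the rear, y left, z up. Left: grey regulator body with flat guide deck, top 40 mm up, x -130 to +75, 78 mm wide round y +65; knob axis at x +40, y +65. Right: gas valve, lever pivot at x +40, y -45. Pressure gauge at x 95 to 115, y -31 to +23, up to 108 mm high
- guide_mouth (a point): on the deck (40 mm up) on the guide's centre line, at unit x -58 mm; axes as the unit's. From here flared rails 8 mm high narrow from 62 to 46 mm apart over 32 mm, then run on along x, 46 mm apart, for 32 mm. Over their last 18 mm two keeper lips overhang, 10.3 to 13.3 mm above the deck, 34 mm open between them. The knob axis is 98 mm ahead of this point; the bare deck reaches 72 mm back from it
- knob_mark (a point): top of the dark round stud, 12 mm across, that marks the setting; it stands on the end stop (10 mm high, front face 33.5 mm behind the knob axis, across the guide), 40.5 mm behind the knob axis
- lock_seat (a point): on the deck (40 mm up) 13 mm in front of the knob axis: the lock's origin lies here when it is fully home; axes as the unit's
- pressure_knob (a joint): angle of the pressure knob in rad: 0 = pointer at the mark (straight to the unit's +x); grows clockwise seen from above; turns from -0.25 to 1.75
- knob_grip (a point): on the knob's axis, 32 mm above the deck, 9.5 mm below the knob's top. The knob is an upright black bar 54 long (round ends), 14 wide, from 1.5 to 41.5 mm above the deck; x of this frame points along the bar to its pointer end
- gas_lever (a joint): angle of the gas lever in rad about its upright pivot: 0 = arm pointing from the pivot to the unit's -x (front); grows as the arm swings towards the unit's -y (right), range -0.03 to 1.40. A sprung ball clicks into four notches at 0, 0.45, 0.90 and 1.35; the one at 0.90 bears the mark stud
- lever_grip (a point): middle of the black upright handle at the end of the lever, 80 mm from the pivot; the handle is a round post 18 mm thick from 62 to 108 mm above the bench, this point 90 mm above the bench
- lock: loose steel fork lock, 280 g: plate 100 (x) x 42 (y) x 8 mm (z) with a slot 18 mm wide, open to +x, between two tines (from x -16 to the round noses at x +46 mm); at the rear an upright tab from x -54 to -42 mm, full width 42 mm, up to z 38 mm. Origin in the plate's underside on its centre line; x to the noses, z up through the tab. It starts lying on its side, y up
- lock_tab (a point): centre of the part of the lock's tab to hold (lock frame x -48, y 0, z 26 mm)
- beaker: glass beaker, 74 mm across, 88 mm high, origin under its foot; leave alone
- flask: volumetric flask, 66 mm across, 215 mm high, origin under its foot; leave alone
- small_bottle: small bottle with blue cap, 44 mm across, 77 mm high, origin under its foot; leave alone
- wine_bottle: empty wine bottle, 73 mm across, 299 mm high, origin under its foot; leave alone
- jar: low wide-mouth jar with white lid, 73 mm across, 77 mm high, origin under its foot; leave alone
There are look-alikes about, which are no part of the job. What is shaped like the lock but red is not meant.

How it is judged:
By the outcome, as a careful person would: the job done as asked, in the order asked, and still so for the second after the job is handed in, with the robot touching nothing.
It also fails if it takes over 72 s, if anything falls off the work surface, if the arm or the gripper's body presses on something with over 40 N, if the wrist force passes 120 N, or if a joint passes its speed limit or range.

## Working session

There is one attempt and no reset: what is moved stays moved. The work goes in short steps, Python scripts to look and compute and a tool call to move; the robot and the scene stay as the last step left them, time stands still between calls to the robot, and variables do not carry over. Pictures are saved under pics/ and viewed, at most 10 in all, crops included, and the job is handed in when it is done.

Besides the shell and the picture viewer there is one more tool, called after "Emit:" as name(argument=value, ...) on one line, values as JSON. drive_tool: Moves the arm, as the interface text tells. Its arguments: {"type":"object","properties":{"steps":{"type":"string"},"grip_force":{"type":"number"}},"required":["steps"]}

```bash
ls; mkdir -p pics; python3 - <<'E'
from workcell import *
import cv2
s=read_state();print({k:s[k] for k in ('clock','tool_pos','ee_rot','width')})
for n in('scene','top'):
    g=get_image(n);cv2.imwrite(f'pics/{n}0.png',g['frame'][:,:,::-1]);print(n,g['K'],g['rvec'],g['tvec'])
E
```

```text
pics
{'clock': 0.0, 'tool_pos': array([ 245.43394179, -574.4497495 ,  241.7458465 ]), 'ee_rot': array([[ 9.19580870e-01,  3.92900474e-01, -4.91845053e-04],
       [ 3.92900776e-01, -9.19580349e-01,  9.80459179e-04],
       [-6.70681703e-05, -1.09485781e-03, -9.99999398e-01]]), 'width': 1.0041160578409771}
scene [[499.15539084   0.         322.46284807]
 [  0.         499.15539084 206.82189667]
 [  0.           0.           1.        ]] [ 0.78440313 -2.59213616  1.05950596] [ 428.40333614  304.30702053 1440.64418028]
top [[416.00398911   0.         320.51664132]
 [  0.         416.00398911 197.44709036]
 [  0.           0.           1.        ]] [ 2.11726879 -2.11980819  0.20361485] [ -82.68042123  540.81288826 1165.76418889]
```

View pics/scene0.png

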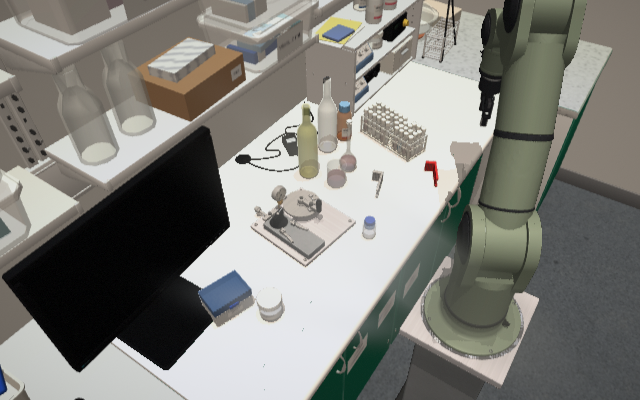

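View pics/top0.png

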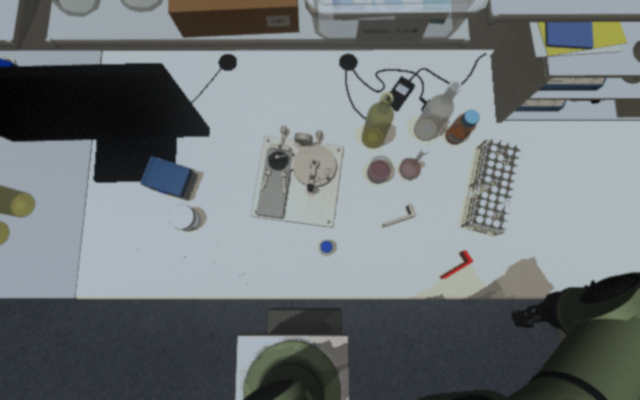

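The top view shows the unit at (297,180), with its deck and knob on the left and the valve disc and lever at (315,170). A grey L-shaped lock lies at (400,216). A similar red one lies at (457,265) and is not meant, so the grey steel one is the lock. I'll enlarge to confirm.

```bash
cat > h.py <<'E'
from workcell import *
import cv2, numpy as np
def cam(g):
    R=cv2.Rodrigues(np.array(g['rvec'],float))[0];return g['K'],R,np.array(g['tvec'],float).ravel()
def ray(g,uv,z):
    K,R,t=cam(g);c=-R.T@t;d=R.T@np.linalg.inv(K)@[uv[0],uv[1],1.];return c+d*(z-c[2])/d[2]
def proj(g,p):
    K,R,t=cam(g);q=K@(R@np.array(p,float)+t);return q[:2]/q[2]
def crop(g,x0,y0,x1,y1,f,name):
    im=g['frame'][y0:y1,x0:x1,::-1];cv2.imwrite('pics/'+name,cv2.resize(im,None,fx=f,fy=f,interpolation=cv2.INTER_CUBIC))
def st():
    s=read_state();print('t',s['clock'],'pos',s['tool_pos'].round(1),'F',s['ft_force'].round(1),'w',round(s['width'],3),'gf',s['grasp_force']);print(s['ee_rot'].round(3).tolist());return s
E
python3 - <<'E'
from h import *
g=get_image('top');crop(g,240,110,440,260,4,'topc.png')
E
```

```text
(no output)
```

View pics/topc.png

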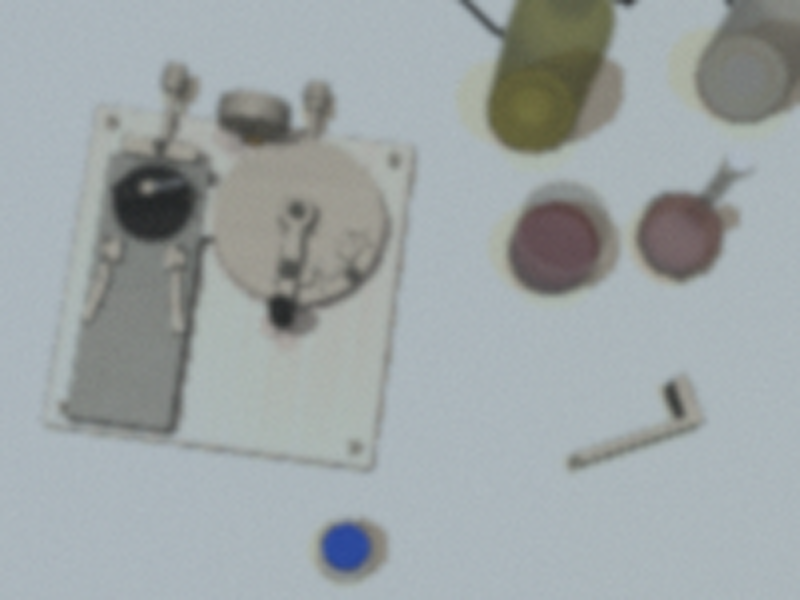

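Confirmed: the grey steel lock is on its side in the crop. Its noses are at (572,465), its corner at (700,425) and its tab end at (680,378). The unit's plate corners are at (100,105), (414,148), (372,468) and (43,425). The lever points to the front, with the handle at (282,312).

```bash
cat >> h.py <<'E'
def unit():
    c=np.load('unit.npy');return c  # x,y,yaw
def u2w(p,c=None):
    x,y,a=unit() if c is None else c
    return np.array([x+np.cos(a)*p[0]-np.sin(a)*p[1],y+np.sin(a)*p[0]+np.cos(a)*p[1],p[2]])
E
python3 - <<'E'
from h import *
from scipy.optimize import least_squares
g=get_image('top');f=lambda u,v,z:ray(g,(240+(u-1.5)/4,110+(v-1.5)/4),z)
P=np.array([f(100,105,16),f(414,148,16),f(372,468,16),f(43,425,16)])[:,:2]
Q=np.array([[120,125],[120,-125],[-135,-125],[-135,125]])
r=least_squares(lambda c:np.concatenate([u2w((*q,0),c)[:2]-p for q,p in zip(Q,P)]),[600,0,0])
print(r.x,r.fun.round(1));np.save('unit.npy',r.x)
print('knob',u2w((40,65,72)),'lever',u2w((-40,-45,90)),'mouth',u2w((-58,65,40)))
print('pointer',f(148,188,81.5),f(185,180,81.5))
for p in[(572,462),(697,424),(680,380)]:print('lock',f(*p,42))
for n,p,z in[('blue',(346,547),77),('beaker',(555,245),88),('flask',(680,235),40)]:print(n,f(*p,z))
try:
    import workcell;print([a for a in dir(workcell) if 'tip' in a.lower()])
except Exception as e:print(e)
E
```

```text
[ 6.08033491e+02 -1.48933659e+01 -1.39060724e-01] [ 1.   1.9  1.6 -2.  -2.3 -0.8 -0.3  0.9]
knob [656.65719879  43.9346463   72.        ] lever [562.18204208 -53.91444549  90.        ] mouth [559.60322916  57.51871709  40.        ]
pointer [656.44301767  44.40592696  81.5       ] [662.46001901  17.53411741  81.5       ]
lock [ 460.29140726 -264.27591677   42.        ]
lock [ 488.15074072 -356.55888272   42.        ]
lock [ 520.87266714 -345.50433817   42.        ]
blue [396.08447994 -98.97087978  77.        ]
beaker [ 611.40048733 -249.91868838   88.        ]
flask [ 631.62709886 -350.59600027   40.        ]
['tip_extent']
```

Emit:
drive_tool(steps="0 0 0.063 0.098 0.147 0 1;0 0 0.063 0.098 0.147 0 1;0 0 0.063 0.098 0.147 0 1;0 0 0.063 0.098 0.147 0 1;0 0 0.063 0.098 0.147 0 1")

```text
clock: 0.82
tool_pos: [393.2, -352.7, 242.4]
ee_rot: [[0.62, 0.784, 0.0], [0.784, -0.62, -0.0], [-0.0, 0.0, -1.0]]
ft_force: [0.5, -0.6, 0.1]
width: 1.001
grasp_force: 0.0
```

Emit:
drive_tool(steps="0 0 0.063 0.098 0.147 0 1;0 0 0.063 0.098 0.147 0 1;0 0 0.063 0.098 0.147 0 1;0 0 0.063 0.098 0.147 0 1;0 0 0.063 0.098 0.147 0 1")

```text
clock: 1.45
tool_pos: [540.3, -132.3, 242.3]
ee_rot: [[0.174, 0.985, 0.0], [0.985, -0.174, -0.0], [-0.0, 0.0, -1.0]]
ft_force: [-0.3, -1.4, -0.5]
width: 1.002
grasp_force: 0.0
```

Emit:
drive_tool(steps="0 0 0.063 0.098 0.147 0 1;0 0 0.063 0.098 0.147 0 1;0 0 0.063 0.098 0.147 0 1;0 0 0.063 0.098 0.147 0 1;0 0 0 0 0 0 1")

```text
clock: 2.08
tool_pos: [657.9, 47.2, 241.5]
ee_rot: [[-0.223, 0.975, -0.001], [0.975, 0.223, 0.002], [0.002, -0.0, -1.0]]
ft_force: [-1.2, -1.1, -0.7]
width: 1.001
grasp_force: 0.0
```

```bash
python3 - <<'E'
from h import *
print(tip_extent if not callable(tip_extent) else tip_extent())
s=st();print(s['joint_pos'].round(2))
g=get_image('wrist');cv2.imwrite('pics/w1.png',g['frame'][:,:,::-1]);K,R,t=cam(g);print(-R.T@t,R[2])
for p in[(40,65,81.5),(80.5,65,50),(-58,65,40),(40,-45,60),(-40,-45,108)]:print(p,proj(g,u2w(p)).round(0))
E
```

```text
11.0
t 2.075 pos [657.9  47.2 241.5] F [-1.2 -1.1 -0.7] w 1.001 gf 0.0
[[-0.223, 0.975, -0.001], [0.975, 0.223, 0.002], [0.002, -0.0, -1.0]]
[ 0.15  0.62 -0.49  1.48  0.31  1.12 -0.18]
[641.23446097 123.55615045 373.7084312 ] [ 0.06638193 -0.29616155 -0.9528283 ]
(40, 65, 81.5) [322. 185.]
(80.5, 65, 50) [359. 190.]
(-58, 65, 40) [232. 141.]
(40, -45, 60) [286. 271.]
(-40, -45, 108) [199. 270.]
```

View pics/w1.png

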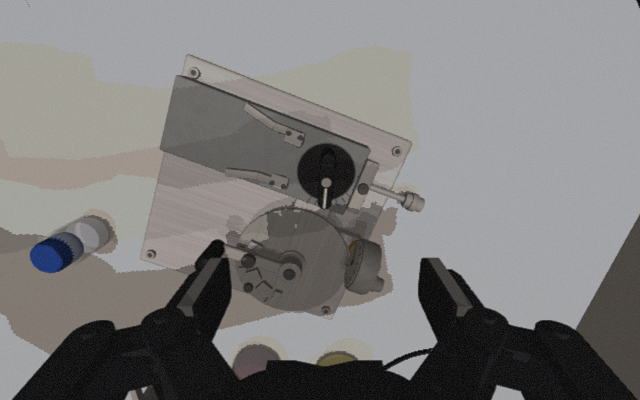

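The wrist picture shows the knob's centre screw at (326,183) with the white pointer running down to (324,207). The mark stud is at (363,188). Plate corners are at (188,54), (411,140) and (140,261).

```bash
python3 - <<'E'
from h import *
g=get_image('wrist');
P=[ray(g,p,16)[:2] for p in[(188,54),(411,140),(140,261)]];Q=[(-135,125),(120,125),(-135,-125)]
for q,p in zip(Q,P):print(q,p.round(1),u2w((*q,16)).round(1)[:2])
c=ray(g,(326,183),81.5);p=ray(g,(324,207),81.5);print('knob',c,'ptr',p,'ang',np.arctan2(*(p-c)[1::-1]))
s=ray(g,(363,188),52);print('stud',s,'pred',u2w((80.5,65,52)))
E
```

```text
(-135, 125) [497.1 127.9] [491.7 127.6]
(120, 125) [743.3  94.4] [744.2  92.3]
(-135, -125) [ 461.4 -121.1] [ 457. -120.]
knob [659.29572654  43.87276537  81.5       ] ptr [662.657184   20.3575241  81.5      ] ang -1.4288102020417615
stud [699.48714483  39.23120019  52.        ] pred [696.76623726  38.32082113  52.        ]
```

Emit:
drive_tool(steps="0 0 -0.013 0.002 -0.005 -0.146 0;0 0 -0.013 0.002 -0.004 -0.146 0;0 0 0 0 0 -0.146 0;0 0 0 0 0 -0.146 0;0 0 0 0 0 0 0", grip_force=60)

```text
clock: 2.8
tool_pos: [656.4, 38.3, 64.7]
ee_rot: [[-0.175, 0.985, -0.005], [0.985, 0.175, -0.001], [-0.0, -0.005, -1.0]]
ft_force: [-0.3, 0.2, 0.4]
width: 0.5
grasp_force: 0.0
```

Emit:
drive_tool(steps="0 0 0 0 0 0 -1;0 0 0 0 0 0 -1;0 0 0 0 0 0 -1;0 0 0 0 0 0 -1")

```text
clock: 3.3
tool_pos: [660.4, 39.8, 69.7]
ee_rot: [[-0.176, 0.984, 0.005], [0.984, 0.176, 0.0], [-0.001, 0.005, -1.0]]
ft_force: [6.4, 0.5, 0.6]
width: 0.148
grasp_force: 61.7
```

Emit:
drive_tool(steps="0 0 0.1 0.003 0.001 0 -1;0 0 0.1 0.003 0.001 0 -1;0 0 0.1 0.002 0.001 0 -1;0 0 0.1 0.002 0.001 0 -1")

```text
clock: 3.8
tool_pos: [664.5, 41.8, 69.8]
ee_rot: [[-0.725, 0.689, 0.007], [0.689, 0.725, 0.002], [-0.004, 0.006, -1.0]]
ft_force: [15.0, 5.9, -8.8]
width: 0.149
grasp_force: 60.7
```

Emit:
drive_tool(steps="0 0 0.1 0.002 0.002 0 -1;0 0 0.1 0.001 0.002 0 -1;0 0 0.1 0.001 0.002 0 -1;0 0 0.1 0 0.002 0 -1;0 0 0 0 0 0 -1")

```text
clock: 4.42
tool_pos: [666.3, 46.0, 69.9]
ee_rot: [[-0.991, 0.133, 0.009], [0.133, 0.991, 0.005], [-0.008, 0.006, -1.0]]
ft_force: [23.1, 13.3, -11.4]
width: 0.149
grasp_force: 59.5
```

```bash
python3 - <<'E'
from h import *
np.save('unit.npy',[610.3,-14.5,-0.139])
s=st();print(s['joint_pos'].round(2),np.arctan2(s['ee_rot'][1,1],s['ee_rot'][0,1]))
E
```

```text
t 4.425 pos [666.3  46.   69.9] F [ 23.1  13.3 -11.4] w 0.149 gf 59.53124827428837
[[-0.991, 0.133, 0.009], [0.133, 0.991, 0.005], [-0.008, 0.006, -1.0]]
[ 0.28  0.89 -0.71  1.58  0.68  0.93  0.77] 1.4371654601558537
```

Emit:
drive_tool(steps="0 0 0 0 0 0 0;0 0 0 0 0 0 0;0 0 0 0 0 0.15 0;0 0 0 0 0 0.2 0.5;0 0 0 0 0 0.2 1")

```text
clock: 5.05
tool_pos: [662.2, 43.2, 234.6]
ee_rot: [[-0.991, 0.136, 0.0], [0.136, 0.991, -0.0], [-0.0, -0.0, -1.0]]
ft_force: [0.3, 0.0, -0.1]
width: 0.9
grasp_force: 0.0
```

Emit:
drive_tool(steps="0 0 0 0 0 0 1;0 0 0 0 0 0 1")

```text
clock: 5.3
tool_pos: [662.4, 43.1, 232.4]
ee_rot: [[-0.991, 0.137, 0.0], [0.137, 0.991, -0.001], [-0.0, -0.001, -1.0]]
ft_force: [-0.3, 0.1, -0.1]
width: 0.998
grasp_force: 0.0
```

```bash
python3 - <<'E'
from h import *
s=st()
g=get_image('wrist')
for p in[(40,65,81.5),(67,65,81.5),(80.5,65,52),(-58,65,40),(-58,96,48),(-58,34,48)]:print(p,proj(g,u2w(p)).round(0))
q=proj(g,u2w((20,50,60)));x0=int(np.clip(q[0]-150,0,340));y0=int(np.clip(q[1]-110,0,180));crop(g,x0,y0,x0+300,y0+220,2.6,'w2.png');print(x0,y0)
E
```

```text
t 5.3 pos [662.4  43.1 232.4] F [-0.3  0.1 -0.1] w 0.998 gf 0.0
[[-0.991, 0.137, 0.0], [0.137, 0.991, -0.001], [-0.0, -0.001, -1.0]]
(40, 65, 81.5) [325. 180.]
(67, 65, 81.5) [325. 208.]
(80.5, 65, 52) [325. 211.]
(-58, 65, 40) [325.  66.]
(-58, 96, 48) [359.  66.]
(-58, 34, 48) [291.  65.]
159 43
```

View pics/w2.png

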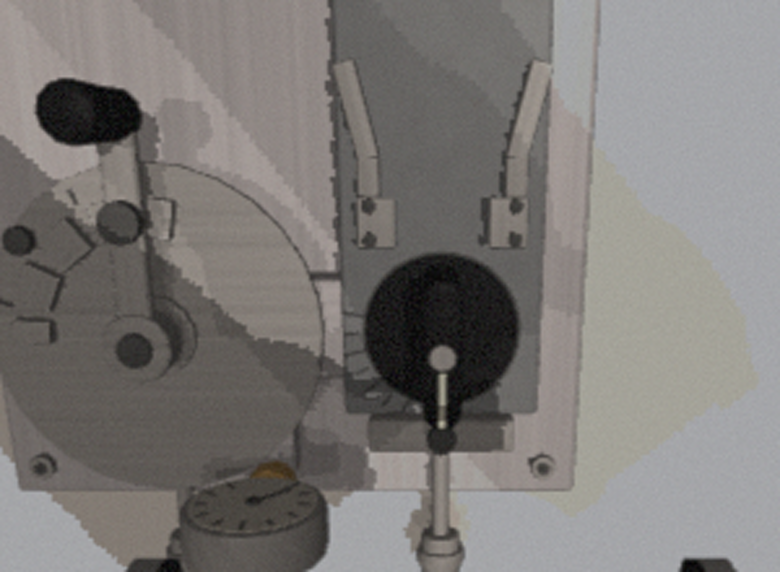

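The picture shows the white pointer (442,358)–(442,425) lined up with the stud at (441,440), so the knob is set. I'll go to the lock next.

Emit:
drive_tool(steps="0 0 -0.115 -0.033 -0.085 0 1;0 0 -0.115 -0.033 -0.085 0 1;0 0 -0.115 -0.033 -0.085 0 1;0 0 -0.115 -0.033 -0.085 0 1;0 0 -0.115 -0.033 -0.085 0 1")

```text
clock: 5.98
tool_pos: [612.1, -84.9, 230.9]
ee_rot: [[-0.501, 0.865, -0.002], [0.865, 0.501, 0.0], [0.001, -0.002, -1.0]]
ft_force: [0.4, 0.3, 0.3]
width: 1.001
grasp_force: 0.0
```

Emit:
drive_tool(steps="0 0 -0.115 -0.033 -0.085 0 1;0 0 -0.115 -0.033 -0.085 0 1;0 0 -0.115 -0.033 -0.085 0 1;0 0 -0.115 -0.033 -0.085 0 1;0 0 -0.115 -0.033 -0.085 0 1")

```text
clock: 6.6
tool_pos: [562.5, -212.3, 231.0]
ee_rot: [[0.369, 0.929, -0.002], [0.929, -0.369, 0.001], [-0.0, -0.002, -1.0]]
ft_force: [0.4, -0.3, 0.2]
width: 0.999
grasp_force: 0.0
```

Emit:
drive_tool(steps="0 0 -0.115 -0.033 -0.085 0 1;0 0 -0.115 -0.033 -0.085 0 1;0 0 -0.115 -0.033 -0.085 0 1;0 0 -0.115 -0.033 -0.085 0 1;0 0 -0.115 -0.033 -0.085 0 1")

```text
clock: 7.22
tool_pos: [513.1, -339.6, 231.0]
ee_rot: [[0.958, 0.285, -0.002], [0.285, -0.958, 0.001], [-0.002, -0.001, -1.0]]
ft_force: [0.3, -0.8, 0.5]
width: 1.001
grasp_force: 0.0
```

Emit:
drive_tool(steps="0 0 0 0 0 0 1;0 0 0 0 0 0 1")

```text
clock: 7.48
tool_pos: [514.0, -338.1, 231.3]
ee_rot: [[0.956, 0.293, -0.001], [0.293, -0.956, 0.001], [-0.001, -0.001, -1.0]]
ft_force: [0.8, 0.6, 0.9]
width: 0.999
grasp_force: 0.0
```

```bash
python3 - <<'E'
from h import *
np.save('unit.npy',[612,-11.6,-0.139])
s=st();print(s['joint_pos'].round(2))
g=get_image('wrist');q=proj(g,(500,-320,30));print(q)
x0=int(np.clip(q[0]-120,0,400));y0=int(np.clip(q[1]-80,0,220));crop(g,x0,y0,x0+240,y0+180,3,'w3.png');print(x0,y0)
E
```

```text
t 7.475 pos [ 514.  -338.1  231.3] F [0.8 0.6 0.9] w 0.999 gf 0.0
[[0.956, 0.293, -0.001], [0.293, -0.956, 0.001], [-0.001, -0.001, -1.0]]
[ 0.59  0.52 -0.15  1.63  0.09  1.   -0.86]
[304.46307146 179.05411668]
184 99
```

View pics/w3.png

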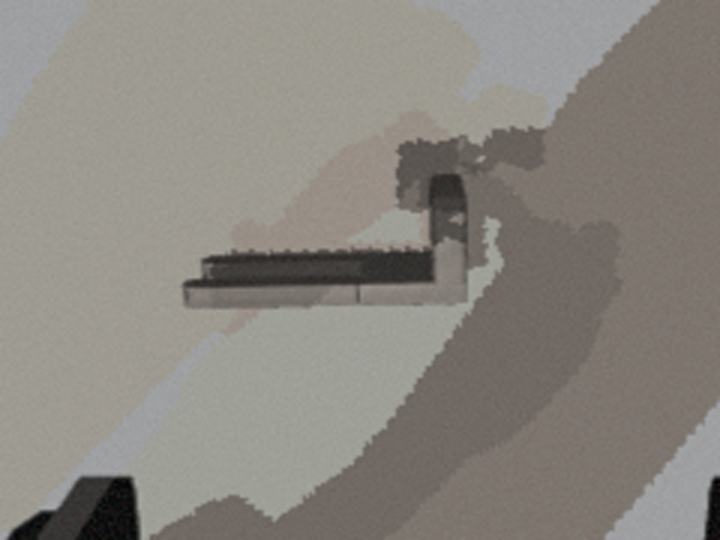

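The lock lies along the image. Its underside edge runs (184,306)–(467,303) in the crop, and its tab spans columns 433–467, rising to v≈190.

```bash
python3 - <<'E'
from h import *
g=get_image('wrist');f=lambda u,v:ray(g,(184+(u-1)/3,99+(v-1)/3),42)
a,b,c=f(184,306),f(467,303),f(467,190)
x=(a-b)/np.linalg.norm(a-b);z=np.array([-1*0+x[1],-x[0],0])
print(a,b,c,np.linalg.norm(a-b),np.linalg.norm(c-b),'yaw x_l',np.arctan2(x[1],x[0]))
print('tab(-48,z24)',b+6*x+24*z)
E
```

```text
[ 462.80996348 -266.73161166   42.        ] [ 492.8262333  -360.50847825   42.        ] [ 530.76209838 -348.26433791   42.        ] 98.46358291742983 39.86287536305495 yaw x_l 1.8805734864332575
tab(-48,z24) [ 513.85479145 -347.47775524   42.        ]
```

Emit:
drive_tool(steps="0 0 0 0 -0.011 -0.174 0.2;0 0 0 0 -0.01 -0.174 0.2;0 0 0 0 0 -0.174 0.2;0 0 0 0 0 -0.175 0.2;0 0 0 0 0 0 0.2", grip_force=50)

```text
clock: 8.2
tool_pos: [512.4, -343.3, 19.9]
ee_rot: [[0.956, 0.293, -0.005], [0.293, -0.956, 0.004], [-0.004, -0.005, -1.0]]
ft_force: [0.2, 0.3, 0.1]
width: 0.602
grasp_force: 0.0
```

Emit:
drive_tool(steps="0 0 0 0 0 0 -1;0 0 0 0 0 0 -1;0 0 0 0 0 0 -1;0 0 0 0 0 0 -1;0 0 0 0 0 0 -1")

```text
clock: 8.82
tool_pos: [515.2, -346.0, 25.5]
ee_rot: [[0.957, 0.291, 0.003], [0.291, -0.957, -0.002], [0.002, 0.003, -1.0]]
ft_force: [-1.8, 1.0, 11.8]
width: 0.133
grasp_force: 48.5
```

Emit:
drive_tool(steps="0 0 0 0 0 0.1 -1;0 0 0 0 0 0.1 -1;0 0 0 0 0 0.1 -1;0 0 0 0 0 0.1 -1;0 0 0 0 0 0 -1")

```text
clock: 9.45
tool_pos: [515.2, -346.0, 146.4]
ee_rot: [[0.957, 0.291, 0.004], [0.291, -0.957, -0.003], [0.003, 0.004, -1.0]]
ft_force: [0.4, 0.1, -2.9]
width: 0.129
grasp_force: 49.3
```

Emit:
drive_tool(steps="0 0 -0.084 -0.01 0 0 -1;0 0 -0.084 -0.01 0 0 -1;0 0 -0.084 -0.01 0 0 -1;0 0 -0.085 -0.01 0 0 -1;0 0 0 0 0 0 -1")

```text
clock: 10.07
tool_pos: [501.8, -345.0, 142.8]
ee_rot: [[0.973, -0.231, -0.001], [-0.231, -0.973, -0.0], [-0.001, 0.0, -1.0]]
ft_force: [-0.1, 1.0, -2.3]
width: 0.129
grasp_force: 49.3
```

Emit:
drive_tool(steps="-0.024 -0.108 0 0 0 0 -1;-0.024 -0.108 0 0 0 0 -1;-0.024 -0.108 0 0 0 0 -1;-0.024 -0.108 0 0 0 0 -1;0 0 0 0 0 0 -1")

```text
clock: 10.7
tool_pos: [511.0, -328.1, 145.9]
ee_rot: [[0.881, -0.192, 0.432], [-0.202, -0.979, -0.025], [0.428, -0.066, -0.901]]
ft_force: [-0.8, -0.2, -3.5]
width: 0.128
grasp_force: 49.4
```

Emit:
drive_tool(steps="-0.024 -0.108 0 0 0 0 -1;-0.024 -0.108 0 0 0 0 -1;0 0 0 0 0 0 -1")

```text
clock: 11.08
tool_pos: [517.6, -335.6, 160.9]
ee_rot: [[0.819, -0.16, 0.551], [-0.187, -0.982, -0.006], [0.543, -0.098, -0.834]]
ft_force: [-0.6, 0.1, -2.3]
width: 0.13
grasp_force: 49.5
```

```bash
python3 - <<'E'
from h import *
s=st();print(s['joint_pos'].round(2))
R=s['ee_rot'];print('elev deg',np.degrees(np.arcsin(-R[2,2])),'tooly elev',np.degrees(np.arcsin(R[2,1])))
E
```

```text
t 11.075 pos [ 517.6 -335.6  160.9] F [-0.6  0.1 -2.3] w 0.13 gf 49.46616053581238
[[0.819, -0.16, 0.551], [-0.187, -0.982, -0.006], [0.543, -0.098, -0.834]]
[ 0.92  0.52 -0.35  2.08 -1.05  0.19 -0.1 ]
elev deg 56.53855536234469 tooly elev -5.631491465381634
```

```bash
python3 - <<'E'
import numpy as np
from scipy.spatial.transform import Rotation as R
D=[([.15,.62,-.49,1.48,.31,1.12,-.18],[[-0.223,0.975,-0.001],[0.975,0.223,0.002],[0.002,0,-1]]),
([.28,.89,-.71,1.58,.68,.93,.77],[[-0.991,0.133,0.009],[0.133,0.991,0.005],[-0.008,0.006,-1.0]]),
([.92,.52,-.35,2.08,-1.05,.19,-.1],[[0.819,-0.16,0.551],[-0.187,-0.982,-0.006],[0.543,-0.098,-0.834]])]
for q,M in D:
    F=R.from_euler('ZYZYZYZ'[:3],[-q[0],q[1],-q[2]])*R.from_euler('YZY',[q[3],-q[4],q[5]])*R.from_euler('Z',-q[6])
    print((F.as_matrix().T@np.array(M)).round(2).tolist())
E
```

```text
[[0.01, -1.0, -0.0], [1.0, 0.01, 0.0], [-0.0, -0.0, 1.0]]
[[0.0, -1.0, -0.0], [1.0, 0.0, -0.01], [0.01, -0.0, 1.0]]
[[-0.0, -1.0, -0.0], [1.0, -0.0, 0.01], [-0.01, -0.0, 1.0]]
```

```bash
cat > kin.py <<'E'
import numpy as np
from scipy.spatial.transform import Rotation as R
from scipy.optimize import least_squares
LO=np.array([-2.91,-.3,-1.5,.17,-1.26,.16,-2.52]);HI=np.array([2.91,2.13,1.42,2.43,4.41,1.93,2.52])
Z=np.array([0,0,1.])
def fk(q,L):
    a=R.from_euler('ZYZ',[-q[0],q[1],-q[2]]);b=a*R.from_euler('YZ',[q[3],-q[4]]);c=b*R.from_euler('YZ',[q[5],np.pi/2-q[6]])
    return L[0]*Z+a.apply(L[1]*Z)+b.apply(L[2]*Z)+c.apply(L[3]*Z),c
D=[([1.097,.521,-.036,1.599,.021,1.021,-.113],[245.5,-574.7,242.3]),([.15,.62,-.49,1.48,.31,1.12,-.18],[657.9,47.2,241.5]),
([.28,.89,-.71,1.58,.68,.93,.77],[666.3,46,69.9]),([.92,.52,-.35,2.08,-1.05,.19,-.1],[517.6,-335.6,160.9]),([.59,.52,-.15,1.63,.09,1,-.86],[514,-338.1,231.3])]
f=least_squares(lambda L:np.concatenate([fk(q,L)[0]-p for q,p in D]),[330,350,350,250]);L=f.x
def ik(p,M,q0):
    M=R.from_matrix(M);best=None
    for k in range(12):
        s=np.clip(q0+(np.random.default_rng(k).normal(0,.5,7) if k else 0),LO+.01,HI-.01)
        def e(q):
            x,c=fk(q,L);return np.r_[(x-p)/100,(M.inv()*c).as_rotvec(),.01*(q-q0)]
        r=least_squares(e,s,bounds=(LO,HI));n=np.linalg.norm(r.fun[:6])
        if best is None or n<best[0]-.01:best=(n,r.x)
    return best[0].round(3),best[1].round(2)
E
python3 - <<'E'
from kin import *
print(L.round(1),f.fun.round(1))
X=np.array([1.,0,0]);q0=np.array([.7,.6,0,1.7,1.2,.8,-.9])
def M(zd,y):
    return np.c_[np.cross(y,zd),y,zd]
for el in(30,40,50):
  e=np.radians(el);z=np.array([0,-np.cos(e),-np.sin(e)]);print('right',el,ik([460,-330,40],M(z,X),q0))
  for p,a in(([500,-340,40],-.22),([640,190,40],.28)):
    h=np.array([np.cos(a),np.sin(a),0]);y=np.array([np.sin(a),-np.cos(a),0]);print('fwd',el,ik(p,M(h*np.cos(e)-Z*np.sin(e),y),np.array([.9,.5,-.3,2,-.6,.3,-.3])))
E
```

```text
[134.8 629.6 352.1 257.5] [45.8 34.3 -2.6 -4.4 20.5 -5.5 26.9 -5.5 -5.8 -3.4 18.  12.2 16.6 45.5
  1.7]
right 30 (np.float64(0.0), array([ 0.31,  0.92, -0.16,  2.3 ,  1.81,  1.18, -1.62]))
fwd 30 (np.float64(0.424), array([ 1.5 ,  1.36, -1.5 ,  2.23,  2.1 ,  0.68, -2.52]))
fwd 30 (np.float64(0.657), array([-0.44,  0.75,  0.25,  1.96, -1.26,  0.16, -0.36]))
right 40 (np.float64(0.0), array([ 0.4 ,  0.84, -0.2 ,  2.27,  1.78,  1.01, -1.48]))
fwd 40 (np.float64(0.348), array([ 1.45,  1.29, -1.5 ,  2.2 ,  1.91,  0.78, -2.52]))
fwd 40 (np.float64(0.485), array([-0.43,  0.75,  0.24,  1.96, -1.26,  0.16, -0.35]))
right 50 (np.float64(0.0), array([ 0.47,  0.78, -0.22,  2.23,  1.71,  0.82, -1.32]))
fwd 50 (np.float64(0.3), array([ 1.15,  0.83, -0.73,  2.1 ,  1.54,  0.16, -2.52]))
fwd 50 (np.float64(0.313), array([-0.42,  0.75,  0.23,  1.96, -1.26,  0.16, -0.35]))
```

```bash
cat >> h.py <<'E'
from scipy.spatial.transform import Rotation as Rt
def togo(z,y,p):
    s=read_state();z=np.array(z,float);z/=np.linalg.norm(z);y=np.array(y,float);y-=z*(y@z);y/=np.linalg.norm(y)
    T=np.c_[np.cross(y,z),y,z];rv=Rt.from_matrix(T@s['ee_rot'].T).as_rotvec()/(np.pi/2)
    print('turn',rv.round(3),'mag',np.linalg.norm(rv).round(3),'shift',((np.array(p)-s['tool_pos'])/300).round(3))
E
python3 - <<'E'
from h import *
st();togo([0,0,-1],[-np.cos(1.35),-np.sin(1.35),0],[495,-340,80])
E
```

```text
t 11.075 pos [ 517.6 -335.6  160.9] F [-0.6  0.1 -2.3] w 0.13 gf 49.46616053581238
[[0.819, -0.16, 0.551], [-0.187, -0.982, -0.006], [0.543, -0.098, -0.834]]
turn [ 0.01   0.372 -0.019] mag 0.372 shift [-0.075 -0.015 -0.27 ]
```

Emit:
drive_tool(steps="0.003 0.093 -0.005 -0.019 -0.004 -0.067 -1;0.003 0.093 -0.005 -0.019 -0.004 -0.067 -1;0.002 0.093 -0.005 -0.019 -0.004 -0.067 -1;0.002 0.093 -0.005 -0.018 -0.003 -0.067 -1;0 0 0 0 0 0 -1")

```text
clock: 11.7
tool_pos: [506.4, -332.2, 93.5]
ee_rot: [[0.967, -0.202, 0.155], [-0.206, -0.978, 0.013], [0.149, -0.044, -0.988]]
ft_force: [-0.6, 0.4, -2.5]
width: 0.133
grasp_force: 49.5
```

```bash
python3 - <<'E'
from h import *
s=st();print(s['joint_pos'].round(2));togo([0,0,-1],[-np.cos(1.35),-np.sin(1.35),0],[495,-340,26])
E
```

```text
t 11.7 pos [ 506.4 -332.2   93.5] F [-0.6  0.4 -2.5] w 0.133 gf 49.52201843261719
[[0.967, -0.202, 0.155], [-0.206, -0.978, 0.013], [0.149, -0.044, -0.988]]
[ 0.27  0.68  0.37  1.88 -0.62  0.57 -0.71]
turn [-0.007  0.099 -0.009] mag 0.1 shift [-0.038 -0.026 -0.225]
```

Emit:
drive_tool(steps="-0.003 0.05 -0.005 -0.019 -0.013 0 -1;-0.003 0.05 -0.005 -0.019 -0.013 0 -1;0 0 0 0 0 -0.08 -1;0 0 0 0 0 -0.08 -1;0 0 0 0 0 0 -1")

```text
clock: 12.32
tool_pos: [491.8, -342.4, 45.9]
ee_rot: [[0.974, -0.228, 0.003], [-0.228, -0.974, 0.005], [0.002, -0.006, -1.0]]
ft_force: [-0.4, 0.4, -1.8]
width: 0.135
grasp_force: 49.5
```

```bash
python3 - <<'E'
from h import *
s=st();print(s['joint_pos'].round(2));togo([0,0,-1],[-np.cos(1.35),-np.sin(1.35),0],[495,-340,26])
E
```

```text
t 12.325 pos [ 491.8 -342.4   45.9] F [-0.4  0.4 -1.8] w 0.135 gf 49.53840672969818
[[0.974, -0.228, 0.003], [-0.228, -0.974, 0.005], [0.002, -0.006, -1.0]]
[ 0.22  0.81  0.44  1.81 -0.55  0.65 -0.81]
turn [-0.003  0.002  0.006] mag 0.007 shift [ 0.011  0.008 -0.066]
```

Emit:
drive_tool(steps="0 0 -0.115 -0.01 0 0 -1;0 0 -0.115 -0.01 0 0 -1;0 0 -0.115 -0.01 0 0 -1;0 0 -0.115 -0.01 0 0 -1;0 0 -0.115 0 0 0 -1")

```text
clock: 12.95
tool_pos: [481.0, -342.9, 48.0]
ee_rot: [[0.418, -0.908, 0.008], [-0.908, -0.418, -0.002], [0.005, -0.007, -1.0]]
ft_force: [0.8, 0.3, -3.4]
width: 0.134
grasp_force: 49.6
```

Emit:
drive_tool(steps="0 0 0 0 0 -0.035 -1;0 0 0 0 0 -0.031 -1;0 0 0 0 0 0 -1;0 0 0 0 0 0 -1")

```text
clock: 13.45
tool_pos: [481.2, -342.4, 26.7]
ee_rot: [[0.426, -0.905, 0.007], [-0.905, -0.426, -0.001], [0.004, -0.006, -1.0]]
ft_force: [0.2, 0.6, -3.0]
width: 0.126
grasp_force: 49.6
```

Emit:
drive_tool(steps="0 0 0 0 0 -0.006 -1;0 0 0 0 0 0 0.2;0 0 0 0 0 0 0.2;0 0 0 0 0 0 0.2;0 0 0 0 0 0.2 0.2")

```text
clock: 14.08
tool_pos: [479.9, -341.2, 82.8]
ee_rot: [[0.425, -0.905, 0.002], [-0.905, -0.425, 0.001], [-0.0, -0.002, -1.0]]
ft_force: [0.5, 0.1, 1.7]
width: 0.601
grasp_force: 0.0
```

Emit:
drive_tool(steps="0 0 0.111 0 0 0.08 0.2;0 0 0.111 0 0 0 0.2;0 0 0.111 0 0 0 0.2;0 0 0.111 0 0 0 0.2;0 0 0.111 0 0 0 0.2")

```text
clock: 14.7
tool_pos: [481.3, -342.3, 108.9]
ee_rot: [[0.968, -0.251, 0.005], [-0.251, -0.968, 0.004], [0.004, -0.006, -1.0]]
ft_force: [0.2, -0.3, 0.3]
width: 0.597
grasp_force: 0.0
```

Emit:
drive_tool(steps="0 0 0.111 0 0 0 0.2;0 0 0.111 0 0 0 0.2;0 0 0.111 0 0 0 0.2;0 0 0.111 0 0 0 0.2;0 0 0.111 0 0 0 0.2")

```text
clock: 15.32
tool_pos: [481.3, -342.3, 108.9]
ee_rot: [[0.815, 0.579, -0.0], [0.579, -0.815, 0.007], [0.004, -0.006, -1.0]]
ft_force: [-0.4, -0.2, 0.3]
width: 0.601
grasp_force: 0.0
```

Emit:
drive_tool(steps="0 0 0.111 0 0 0 0.2;0 0 0.111 0 0 0 0.2;0 0 0.111 0 0 0 0.2;0 0 0.111 0 0 0 0.2;0 0 0.111 0 0 0 0.2")

```text
clock: 15.95
tool_pos: [481.2, -342.3, 108.8]
ee_rot: [[0.081, 0.997, -0.005], [0.997, -0.081, 0.004], [0.004, -0.006, -1.0]]
ft_force: [-0.6, 0.8, -0.3]
width: 0.602
grasp_force: 0.0
```

Emit:
drive_tool(steps="0 0 0.111 0 0 0 0.2;0 0 0.111 0 0 0 0.2;0 0 0.111 0 0 0 0.2;0 0 0 0 0 0 0.2")

```text
clock: 16.45
tool_pos: [481.1, -342.5, 108.8]
ee_rot: [[-0.421, 0.907, -0.007], [0.907, 0.421, 0.002], [0.004, -0.006, -1.0]]
ft_force: [-1.0, 0.3, -1.0]
width: 0.599
grasp_force: 0.0
```

```bash
python3 - <<'E'
from h import *
s=st();print(s['joint_pos'].round(2));a=np.arctan2(.426,.905);togo([0,0,-1],[np.cos(a),np.sin(a),0],[481.2,-342.4,25])
E
```

```text
t 16.45 pos [ 481.1 -342.5  108.8] F [-1.   0.3 -1. ] w 0.599 gf 0.0
[[-0.421, 0.907, -0.007], [0.907, 0.421, 0.002], [0.004, -0.006, -1.0]]
[ 0.57  0.64 -0.08  1.79  0.07  0.72  0.89]
turn [-0.001 -0.004  0.003] mag 0.005 shift [ 0.     0.    -0.279]
```

Emit:
drive_tool(steps="0 0 0 0 0 -0.14 0.2;0 0 0 0 0 -0.14 0.2;0 0 0 0 0 0 0.2;0 0 0 0 0 0 -1;0 0 0 0 0 0 -1")

```text
clock: 17.08
tool_pos: [482.1, -342.8, 26.6]
ee_rot: [[-0.422, 0.907, -0.005], [0.907, 0.422, -0.0], [0.002, -0.004, -1.0]]
ft_force: [-0.5, -0.4, 0.1]
width: 0.184
grasp_force: 0.0
```

Emit:
drive_tool(steps="0 0 0 0 0 0 -1;0 0 0 0 0 0 -1;0 0 0 0 0 0.13 -1;0 0 0 0 0 0.13 -1;0 0 0 0 0 0.13 -1")

```text
clock: 17.7
tool_pos: [481.3, -342.4, 144.1]
ee_rot: [[-0.422, 0.907, -0.006], [0.907, 0.422, 0.001], [0.003, -0.005, -1.0]]
ft_force: [0.5, 0.1, -2.5]
width: 0.131
grasp_force: 49.7
```

Emit:
drive_tool(steps="0 0 -0.092 -0.01 0 0.03 -1;0 0 -0.092 -0.01 0 0.03 -1;0 0 -0.092 -0.01 0 0.03 -1;-0.08 0 0 0 0 0 -1;-0.08 0 0 0 0 0 -1")

```text
clock: 18.32
tool_pos: [472.3, -342.8, 170.2]
ee_rot: [[-0.0, 1.0, -0.003], [0.969, -0.001, -0.248], [-0.248, -0.003, -0.969]]
ft_force: [0.5, 0.1, -3.3]
width: 0.13
grasp_force: 49.7
```

Emit:
drive_tool(steps="-0.085 0 0 0 0 0 -1;-0.085 0 0 0 0 0 -1;-0.085 0 0 0 0 0 -1;-0.085 0 0 0 0 0 -1;0 0 0 0 0 0 -1")

```text
clock: 18.95
tool_pos: [473.7, -339.3, 167.1]
ee_rot: [[-0.009, 1.0, -0.005], [0.721, 0.003, -0.693], [-0.693, -0.01, -0.721]]
ft_force: [0.3, -0.0, -2.6]
width: 0.13
grasp_force: 49.8
```

```bash
python3 - <<'E'
from h import *
s=st();print(s['joint_pos'].round(2));e=np.radians(30);togo([0,-np.cos(e),-np.sin(e)],[1,0,0],[460,-340,60])
E
```

```text
t 18.95 pos [ 473.7 -339.3  167.1] F [ 0.3 -0.  -2.6] w 0.13 gf 49.823117852211
[[-0.009, 1.0, -0.005], [0.721, 0.003, -0.693], [-0.693, -0.01, -0.721]]
[-0.41  0.74  0.77  2.1   0.72  0.41 -0.48]
turn [-0.179 -0.007 -0.001] mag 0.179 shift [-0.046 -0.002 -0.357]
```

Emit:
drive_tool(steps="-0.09 -0.003 0 -0.01 0 0 -1;-0.09 -0.003 0 -0.01 0 0 -1;0 0 0 0 0 -0.13 -1;0 0 0 0 0 -0.13 -1;0 0 0 0 0 -0.12 -1")

```text
clock: 19.58
tool_pos: [465.9, -343.3, 51.5]
ee_rot: [[0.006, 1.0, -0.005], [0.512, -0.008, -0.859], [-0.859, 0.003, -0.512]]
ft_force: [0.7, 0.8, -0.9]
width: 0.134
grasp_force: 49.9
```

Emit:
drive_tool(steps="0 0 0 0 0 0 -1;0 0 0 0 0 0 -1")

```text
clock: 19.82
tool_pos: [465.9, -343.5, 54.9]
ee_rot: [[0.007, 1.0, -0.004], [0.51, -0.007, -0.86], [-0.86, 0.003, -0.51]]
ft_force: [0.2, 1.4, -3.4]
width: 0.134
grasp_force: 49.9
```

```bash
python3 - <<'E'
from h import *
s=st();print(s['joint_pos'].round(2));e=np.radians(30);togo([0,-np.cos(e),-np.sin(e)],[1,0,0],[470,-340,32])
E
```

```text
t 19.825 pos [ 465.9 -343.5   54.9] F [ 0.2  1.4 -3.4] w 0.134 gf 49.9217963218689
[[0.007, 1.0, -0.004], [0.51, -0.007, -0.86], [-0.86, 0.003, -0.51]]
[-0.61  1.32  0.92  2.14  0.93  0.16 -1.12]
turn [-0.008  0.002  0.005] mag 0.009 shift [ 0.014  0.012 -0.076]
```

Emit:
drive_tool(steps="0 0 0 0 0 -0.027 -1;0 0 0 0 0 -0.027 -1;0 0 0 0 0 0 -1")

```text
clock: 20.2
tool_pos: [466.3, -342.8, 38.4]
ee_rot: [[0.006, 1.0, -0.003], [0.51, -0.006, -0.86], [-0.86, 0.003, -0.51]]
ft_force: [-0.1, -0.5, -2.8]
width: 0.129
grasp_force: 49.9
```

Emit:
drive_tool(steps="0 0 0 0 0 -0.01 -1;0 0 0 0 0 0 -1")

```text
clock: 20.45
tool_pos: [466.1, -343.5, 36.4]
ee_rot: [[0.006, 1.0, -0.004], [0.507, -0.006, -0.862], [-0.862, 0.004, -0.507]]
ft_force: [1.0, -0.9, 6.9]
width: 0.131
grasp_force: 50.5
```

```bash
python3 - <<'E'
from h import *
s=st();print(s['joint_pos'].round(2))
g=get_image('scene');q=proj(g,(470,-330,30));x0,y0=int(q[0]-60),int(q[1]-60);crop(g,x0,y0,x0+150,y0+110,5,'s2.png')
E
```

```text
t 20.45 pos [ 466.1 -343.5   36.4] F [ 1.  -0.9  6.9] w 0.131 gf 50.49353241920471
[[0.006, 1.0, -0.004], [0.507, -0.006, -0.862], [-0.862, 0.004, -0.507]]
[-0.61  1.35  0.89  2.12  1.01  0.17 -1.24]
```

View pics/s2.png

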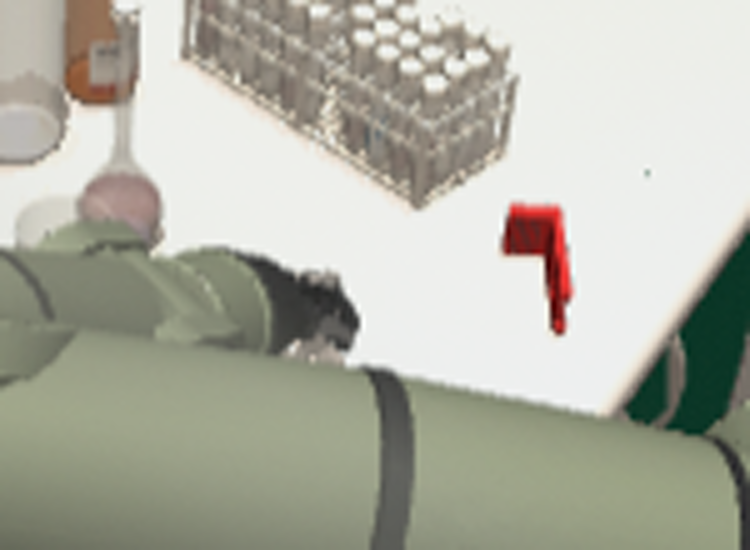

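The lock's lower edge is on the bench, shown by the 7 N contact. The scene view is mostly hidden by the arm. I'll release it so that it settles flat.

Emit:
drive_tool(steps="0 0 0 0 0 0 0.3;0 0 0 0 0 0 0.3;0 0 0 0 0 0 0.3;0 0 0 0 0.08 0.05 0.3;0 0 0 0 0.12 0.09 0.3")

```text
clock: 21.12
tool_pos: [465.2, -282.6, 76.5]
ee_rot: [[0.003, 1.0, -0.005], [0.508, -0.006, -0.861], [-0.861, -0.0, -0.508]]
ft_force: [1.2, -0.1, 0.1]
width: 0.65
grasp_force: 0.0
```

Emit:
drive_tool(steps="0.1 0 0 0 0.1 0.1 1;0.11 0 0 0 -0.04 0.16 1;0.11 0 0 0 -0.04 0.16 1;0.11 0 0 0 -0.04 0.16 1;0.11 0 0 0 0 0 1")

```text
clock: 21.75
tool_pos: [466.2, -287.0, 184.4]
ee_rot: [[0.01, 0.999, -0.03], [0.909, -0.021, -0.417], [-0.418, -0.023, -0.908]]
ft_force: [-1.0, -0.1, -2.3]
width: 0.995
grasp_force: 0.0
```

Emit:
drive_tool(steps="0.1 0 0 0 0 0 1;0 0 0 0 0 0 1;0 0 0 0 0 0 1")

```text
clock: 22.12
tool_pos: [464.7, -286.5, 180.4]
ee_rot: [[0.008, 0.999, -0.038], [0.956, -0.019, -0.292], [-0.292, -0.034, -0.956]]
ft_force: [-0.1, 0.5, 0.0]
width: 0.999
grasp_force: 0.0
```

```bash
python3 - <<'E'
from h import *
s=st();print(s['joint_pos'].round(2))
g=get_image('wrist');cv2.imwrite('pics/w4.png',g['frame'][:,:,::-1]);print(proj(g,(466,-335,38)),proj(g,(560,-335,8)))
togo([0,0,-1],[1,0,0],[470,-335,200])
E
```

```text
t 22.125 pos [ 464.7 -286.5  180.4] F [-0.1  0.5  0. ] w 0.999 gf 0.0
[[0.008, 0.999, -0.038], [0.956, -0.019, -0.292], [-0.292, -0.034, -0.956]]
[0.11 0.46 0.22 1.97 0.31 0.69 0.05]
[331.63296486 189.67313536] [429.10445678 172.97119715]
turn [ 0.189 -0.023  0.008] mag 0.19 shift [ 0.016 -0.164  0.066]
```

View pics/w4.png

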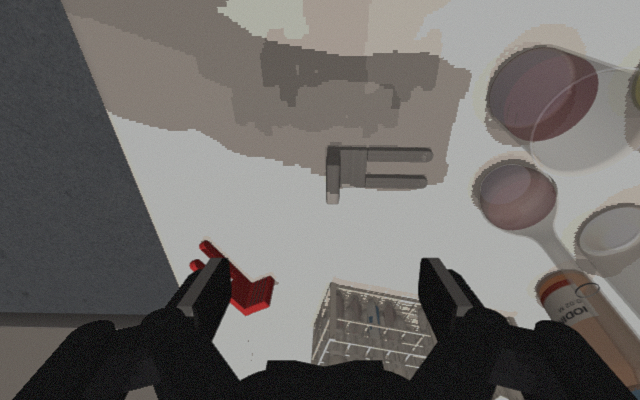

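The lock now lies flat with its tab up. The tab top is at about (333,183), the tine tips at (431,155) and (427,181), and the tines run level in the image.

```bash
python3 - <<'E'
from h import *
g=get_image('wrist')
t=ray(g,(333,183),38);a=ray(g,(345,148),8);b=ray(g,(431,149),8);c=ray(g,(368,188),8);d=ray(g,(427,187),8);n=(ray(g,(432,155),8)+ray(g,(428,181),8))/2
print('tab',t,'nose',n,'yaws',np.arctan2(*(b-a)[1::-1]),np.arctan2(*(d-c)[1::-1]),'tab-nose',np.arctan2(*(n-t)[1::-1]),np.linalg.norm((n-t)[:2]))
E
```

```text
tab [ 467.65749663 -326.91989542   38.        ] nose [ 560.26608353 -328.73455902    8.        ] yaws -0.012549872553167954 0.026427618877302682 tab-nose -0.019592474646136605 92.62636434854787
```

Emit:
drive_tool(steps="0.063 -0.008 -0.002 0.003 -0.046 -0.05 0.3;0.063 -0.008 0 0.003 -0.046 -0.05 0.3;0.063 -0.007 0 0.003 -0.046 -0.05 0.3;0 0 0 0 0 0 0.3;0 0 0 0 0 0 0.3")

```text
clock: 22.85
tool_pos: [468.2, -326.6, 135.2]
ee_rot: [[0.014, 1.0, -0.004], [1.0, -0.014, 0.002], [0.001, -0.004, -1.0]]
ft_force: [0.0, 0.5, -1.2]
width: 0.655
grasp_force: 0.0
```

```bash
python3 - <<'E'
from h import *
s=st();print(s['joint_pos'].round(2))
togo([0,0,-1],[1,-.01,0],[467.5,-328,24])
E
```

```text
t 22.85 pos [ 468.2 -326.6  135.2] F [ 0.   0.5 -1.2] w 0.655 gf 0.0
[[0.014, 1.0, -0.004], [1.0, -0.014, 0.002], [0.001, -0.004, -1.0]]
[ 0.51  0.57 -0.    1.84  0.    0.74  0.49]
turn [-0.001 -0.002  0.003] mag 0.004 shift [-0.002 -0.005 -0.371]
```

Emit:
drive_tool(steps="0 0 0.003 -0.002 -0.005 -0.18 0.3;0 0 0 0 0 -0.19 0.3;0 0 0 0 0 0 0.3;0 0 0 0 0 0 -1;0 0 0 0 0 0 -1", grip_force=90)

```text
clock: 23.48
tool_pos: [468.6, -329.8, 27.2]
ee_rot: [[0.011, 1.0, 0.0], [1.0, -0.011, 0.0], [0.0, 0.0, -1.0]]
ft_force: [-0.3, 1.1, -0.7]
width: 0.232
grasp_force: 0.0
```

Emit:
drive_tool(steps="0 0 0 0 0 0 -1;0 0 0 0 0 0 -1;0 0 0 0 0 0.16 -1;0 0 0 0 0 0.16 -1;0 0 0 0 0 0.16 -1")

```text
clock: 24.1
tool_pos: [467.2, -329.4, 171.5]
ee_rot: [[0.012, 1.0, -0.001], [1.0, -0.012, 0.001], [0.001, -0.001, -1.0]]
ft_force: [1.1, 0.1, -2.1]
width: 0.116
grasp_force: 88.8
```

```bash
python3 - <<'E'
from h import *
s=st();print(s['joint_pos'].round(2))
a=-.139;togo([0,0,-1],[np.cos(a),np.sin(a),0],u2w((-158,65,170)));print(u2w((-158,65,170)))
E
```

```text
t 24.1 pos [ 467.2 -329.4  171.5] F [ 1.1  0.1 -2.1] w 0.116 gf 88.757404088974
[[0.012, 1.0, -0.001], [1.0, -0.012, 0.001], [0.001, -0.001, -1.0]]
[ 0.51  0.52 -0.    1.81 -0.    0.81  0.5 ]
turn [-0.001 -0.001 -0.081] mag 0.081 shift [-0.009  1.347 -0.005]
[464.5298369   74.66442486 170.        ]
```

Emit:
drive_tool(steps="0 0 -0.01 -0.001 0.168 0 -1;0 0 -0.01 -0.001 0.168 0 -1;0 0 -0.01 -0.001 0.168 0 -1;0 0 -0.01 -0.001 0.168 0 -1;0 0 -0.01 -0.001 0.168 0 -1")

```text
clock: 24.72
tool_pos: [465.7, -75.9, 169.9]
ee_rot: [[0.091, 0.996, -0.0], [0.996, -0.091, 0.002], [0.002, -0.001, -1.0]]
ft_force: [0.9, 0.4, -2.7]
width: 0.121
grasp_force: 88.7
```

Emit:
drive_tool(steps="0 0 -0.01 -0.001 0.168 0 -1;0 0 -0.01 -0.001 0.168 0 -1;0 0 -0.011 -0.001 0.168 0 -1;0 0 0 0 0 -0.13 -1;0 0 0 0 0 -0.13 -1")

```text
clock: 25.35
tool_pos: [465.5, 74.6, 91.2]
ee_rot: [[0.137, 0.991, 0.001], [0.991, -0.137, 0.003], [0.003, 0.0, -1.0]]
ft_force: [0.7, 1.0, -3.0]
width: 0.116
grasp_force: 88.7
```

Emit:
drive_tool(steps="0 0 0 0 0 0 -1;0 0 0 0 0 0 -1")

```text
clock: 25.6
tool_pos: [465.5, 73.8, 92.3]
ee_rot: [[0.139, 0.99, -0.001], [0.99, -0.139, 0.003], [0.003, -0.001, -1.0]]
ft_force: [0.7, -0.1, -2.6]
width: 0.123
grasp_force: 88.8
```

```bash
python3 - <<'E'
from h import *
s=st();print(s['joint_pos'].round(2))
g=get_image('wrist');a=-.139;togo([0,0,-1],[np.cos(a),np.sin(a),0],u2w((-158,65,66)))
for p in[(-58,96,48),(-58,34,48),(-26,88,48),(-26,42,48),(40,65,81.5)]:print(p,proj(g,u2w(p)).round(0))
q=proj(g,u2w((-60,65,50)));x0=int(np.clip(q[0]-130,0,380));y0=int(np.clip(q[1]-110,0,205));crop(g,x0,y0,x0+260,y0+195,3,'w5.png');print(x0,y0)
E
```

```text
t 25.6 pos [465.5  73.8  92.3] F [ 0.7 -0.1 -2.6] w 0.123 gf 88.80826592445374
[[0.139, 0.99, -0.001], [0.99, -0.139, 0.003], [0.003, -0.001, -1.0]]
[-0.26  0.53 -0.03  2.11  0.03  0.5  -0.45]
turn [-0.002  0.     0.   ] mag 0.002 shift [-0.004  0.003 -0.088]
(-58, 96, 48) [500. 181.]
(-58, 34, 48) [483. 278.]
(-26, 88, 48) [554. 195.]
(-26, 42, 48) [538. 267.]
(40, 65, 81.5) [724. 260.]
359 123
```

View pics/w5.png

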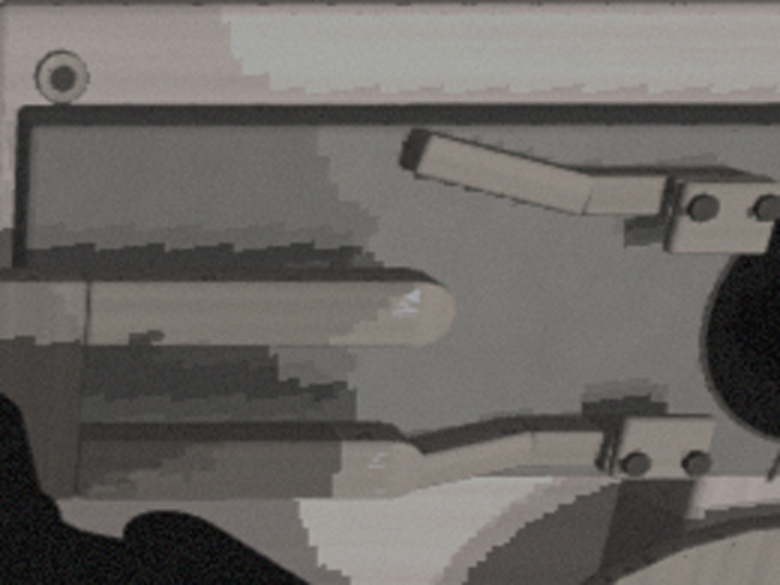

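The lock's tines have edges at v≈281 and 497 in the crop, with the nose at u≈453. They are parallel to the deck edge. The rail inner edges in the straight part are at (630,213) on the left and (565,433) on the right.

```bash
python3 - <<'E'
from h import *
g=get_image('wrist');x,y,a=unit()
def f(u,v,z):
    w=ray(g,(359+(u-1)/3,123+(v-1)/3),z);d=w[:2]-[x,y];return np.round([np.cos(a)*d[0]+np.sin(a)*d[1],-np.sin(a)*d[0]+np.cos(a)*d[1]],1)
print('lock L,R',f(200,282,76),f(200,497,76),f(350,282,76),f(350,497,76),'nose',f(453,315,74))
print('rail L,R',f(630,214,48),f(565,432,48),'mouth tips',f(425,178,48),f(418,455,48),'deck L edge',f(100,105,40),f(700,105,40))
E
```

```text
lock L,R [-106.7   85.5] [-102.9   45.1] [-82.2  85.5] [-76.6  45.1] nose [-63.2  78.8]
rail L,R [-17.3  88.5] [-20.  42.] mouth tips [-57.3  95.5] [-49.1  36.7] deck L edge [-117.3  107.8] [ -2.7 107.8]
```

Emit:
drive_tool(steps="0 0 0 0 0 -0.04 -1;0 0 0 0 0 -0.04 -1;0 0 0 0 0 0 -1")

```text
clock: 26.08
tool_pos: [465.2, 73.8, 66.5]
ee_rot: [[0.138, 0.99, -0.002], [0.99, -0.138, 0.002], [0.002, -0.002, -1.0]]
ft_force: [-1.1, -0.8, 10.6]
width: 0.117
grasp_force: 91.5
```

Emit:
drive_tool(steps="0 0 0 0 0 -0.005 -1;0 0 0 0 0 0 -1")

```text
clock: 26.32
tool_pos: [464.9, 73.9, 65.9]
ee_rot: [[0.138, 0.99, -0.002], [0.99, -0.138, 0.002], [0.002, -0.002, -1.0]]
ft_force: [-11.8, -1.1, 42.8]
width: 0.121
grasp_force: 96.7
```

Emit:
drive_tool(steps="0 0 0 0 0 -0.005 -1;0 0 0 0 0 0 -1")

```text
clock: 26.58
tool_pos: [464.6, 74.0, 65.3]
ee_rot: [[0.138, 0.99, -0.002], [0.99, -0.138, 0.003], [0.002, -0.002, -1.0]]
ft_force: [-23.8, -0.3, 74.3]
width: 0.115
grasp_force: 104.8
```

Emit:
drive_tool(steps="0 0 0 0 0 0.01 -1;0 0 0 0.033 -0.0046 0 -1;0 0 0 0.033 -0.0046 0 -1;0 0 0 0.033 -0.0046 0 -1;0 0 0 0 0 0 -1")

```text
clock: 27.2
tool_pos: [493.8, 69.8, 66.9]
ee_rot: [[0.138, 0.99, -0.005], [0.99, -0.138, 0.002], [0.002, -0.005, -1.0]]
ft_force: [-15.4, 1.3, 35.4]
width: 0.116
grasp_force: 95.0
```

Emit:
drive_tool(steps="0 0 0 0.033 -0.0046 0 -1;0 0 0 0.033 -0.0046 0 -1;0 0 0 0 0 0 -1")

```text
clock: 27.58
tool_pos: [513.9, 67.0, 66.9]
ee_rot: [[0.138, 0.99, -0.004], [0.99, -0.138, 0.002], [0.002, -0.005, -1.0]]
ft_force: [-13.6, 2.0, 32.3]
width: 0.119
grasp_force: 94.5
```

Emit:
drive_tool(steps="0 0 0 0 0 0.004 -1;0 0 0 0.02 -0.0028 0 -1;0 0 0 0.02 -0.0028 0 -1;0 0 0 0.02 -0.0028 0 -1;0 0 0 0 0 0 -1")

```text
clock: 28.2
tool_pos: [532.8, 64.2, 67.7]
ee_rot: [[0.139, 0.99, -0.002], [0.99, -0.139, 0.002], [0.002, -0.002, -1.0]]
ft_force: [-0.7, -0.6, -1.9]
width: 0.123
grasp_force: 89.3
```

```bash
python3 - <<'E'
from h import *
st();a=-.139;togo([0,0,-1],[np.cos(a),np.sin(a),0],u2w((-21,65,67)))
g=get_image('wrist')
for p in[(-26,88,48),(-26,42,48),(40,65,81.5),(13,65,81.5)]:print(p,proj(g,u2w(p)).round(0))
cv2.imwrite('pics/w6.png',cv2.resize(g['frame'][150:350,330:640,::-1],None,fx=2.5,fy=2.5))
E
```

```text
t 28.2 pos [532.8  64.2  67.7] F [-0.7 -0.6 -1.9] w 0.123 gf 89.3466067314148
[[0.139, 0.99, -0.002], [0.99, -0.139, 0.002], [0.002, -0.002, -1.0]]
turn [-0.001 -0.001  0.   ] mag 0.002 shift [ 0.225 -0.028 -0.002]
(-26, 88, 48) [450. 209.]
(-26, 42, 48) [440. 290.]
(40, 65, 81.5) [631. 288.]
(13, 65, 81.5) [566. 288.]
```

View pics/w6.png

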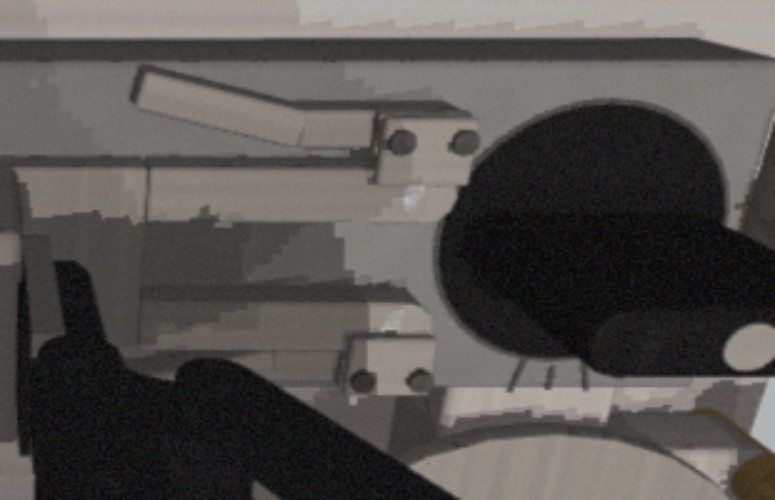

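The noses are passing under both keeper lips, (420,195) and (400,320) in the crop. The lock is straight and the knob bar lies ahead, in line with the slot. I'll keep sliding.

Emit:
drive_tool(steps="0 0 0 0.02 -0.0028 0 -1;0 0 0 0.02 -0.0028 0 -1;0 0 0 0.02 -0.0028 0 -1;0 0 0 0.02 -0.0028 0 -1;0 0 0 0 0 0 -1")

```text
clock: 28.88
tool_pos: [556.8, 60.9, 67.8]
ee_rot: [[0.139, 0.99, -0.002], [0.99, -0.139, 0.002], [0.002, -0.002, -1.0]]
ft_force: [-0.4, -0.6, -3.1]
width: 0.12
grasp_force: 89.4
```

Emit:
drive_tool(steps="0 0 0 0.02 -0.0028 0 -1;0 0 0 0.02 -0.0028 0 -1;0 0 0 0.02 -0.0028 0 -1;0 0 0 0.02 -0.0028 0 -1;0 0 0 0 0 0 -1")

```text
clock: 29.5
tool_pos: [580.7, 57.5, 67.8]
ee_rot: [[0.139, 0.99, -0.002], [0.99, -0.139, 0.002], [0.002, -0.002, -1.0]]
ft_force: [0.6, 0.2, -2.8]
width: 0.117
grasp_force: 89.4
```

Emit:
drive_tool(steps="0 0 0 0.02 -0.0028 -0.001 -1;0 0 0 0.02 -0.0028 0 -1;0 0 0 0.01 -0.0014 0 -1;0 0 0 0 0 0 -1")

```text
clock: 30.0
tool_pos: [595.5, 55.5, 67.5]
ee_rot: [[0.139, 0.99, -0.002], [0.99, -0.139, 0.002], [0.002, -0.002, -1.0]]
ft_force: [-1.1, 0.2, -3.0]
width: 0.117
grasp_force: 89.4
```

Emit:
drive_tool(steps="0 0 0 0.008 -0.001 0 -1;0 0 0 0 0 0 -1")

```text
clock: 30.25
tool_pos: [597.8, 55.3, 67.6]
ee_rot: [[0.138, 0.99, -0.002], [0.99, -0.138, 0.002], [0.002, -0.002, -1.0]]
ft_force: [-0.4, 0.5, -2.9]
width: 0.119
grasp_force: 89.4
```

Emit:
drive_tool(steps="0 0 0 0.007 -0.001 0 -1;0 0 0 0 0 0 -1")

```text
clock: 30.5
tool_pos: [599.3, 55.0, 67.5]
ee_rot: [[0.138, 0.99, -0.004], [0.99, -0.138, 0.002], [0.002, -0.004, -1.0]]
ft_force: [-5.6, 0.1, -0.3]
width: 0.121
grasp_force: 89.7
```

Emit:
drive_tool(steps="0 0 0 0.005 -0.0007 0 -1;0 0 0 0 0 0 -1")

```text
clock: 30.75
tool_pos: [599.4, 55.0, 67.2]
ee_rot: [[0.138, 0.99, -0.006], [0.99, -0.138, 0.002], [0.001, -0.007, -1.0]]
ft_force: [-14.5, 2.0, 4.1]
width: 0.124
grasp_force: 90.5
```

Emit:
drive_tool(steps="0 0 0 0.005 -0.0007 0 -1;0 0 0 0 0 0 -1")

```text
clock: 31.0
tool_pos: [599.5, 55.0, 67.0]
ee_rot: [[0.138, 0.99, -0.009], [0.99, -0.138, 0.002], [0.001, -0.009, -1.0]]
ft_force: [-22.4, 3.0, 10.8]
width: 0.117
grasp_force: 91.5
```

Emit:
drive_tool(steps="0 0 0 -0.004 0.0005 0 -1;0 0 0 0 0 0 -0.4;0 0 0 0 0 0 -0.4;0 0 0 0 0 0 -0.4;0 0 0 0 0 0.05 -0.4")

```text
clock: 31.62
tool_pos: [601.2, 54.6, 82.4]
ee_rot: [[0.138, 0.99, -0.004], [0.99, -0.138, 0.002], [0.002, -0.004, -1.0]]
ft_force: [-0.3, -0.6, -0.0]
width: 0.3
grasp_force: 0.0
```

Emit:
drive_tool(steps="0 0 0 0 0 0.15 -0.4;0 0 0 0 0 0.17 -0.4;0 0 0 0 0 0.17 -0.4;0 0 0 0 0 0 -0.4;0 0 0 0 0 0 -0.4")

```text
clock: 32.25
tool_pos: [601.5, 54.6, 230.1]
ee_rot: [[0.138, 0.99, -0.002], [0.99, -0.138, 0.002], [0.002, -0.002, -1.0]]
ft_force: [-0.3, -0.0, -0.9]
width: 0.3
grasp_force: 0.0
```

```bash
python3 - <<'E'
from h import *
s=st();print(s['joint_pos'].round(2))
g=get_image('wrist')
for p in[(27+46,65,48),(40,65,81.5),(67,65,81.5),(80.5,65,52),(-21,65,78),(-40,-45,108),(40,-45,60)]:print(p,proj(g,u2w(p)).round(0))
crop(g,270,100,590,340,2.5,'w7.png')
E
```

```text
t 32.25 pos [601.5  54.6 230.1] F [-0.3 -0.  -0.9] w 0.3 gf 0.0
[[0.138, 0.99, -0.002], [0.99, -0.138, 0.002], [0.002, -0.002, -1.0]]
[-0.17  0.5  -0.03  1.67  0.02  0.97 -0.34]
(73, 65, 48) [418. 176.]
(40, 65, 81.5) [391. 185.]
(67, 65, 81.5) [421. 185.]
(80.5, 65, 52) [426. 177.]
(-21, 65, 78) [323. 184.]
(-40, -45, 108) [302. 307.]
(40, -45, 60) [380. 279.]
```

View pics/w7.png

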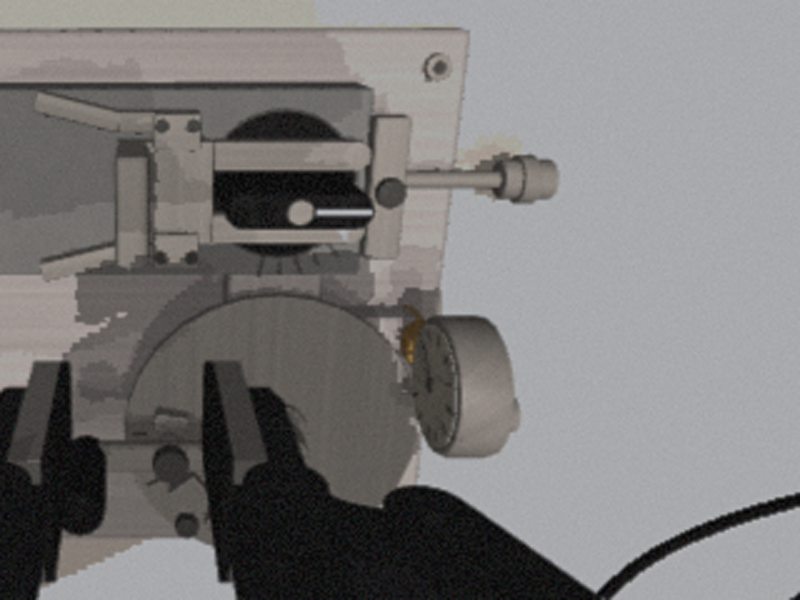

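The picture shows the lock home. Its noses at (370,155) are against the stop at (373–405), it is under the keeper lips, and the pointer (302–370, 212) faces the stud at (390,192). Next is the lever.

Emit:
drive_tool(steps="0 0 -0.111 -0.02 -0.06 0 0.1;0 0 -0.111 -0.02 -0.06 0 0.1;0 0 -0.111 -0.02 -0.06 0 0.1;0 0 -0.111 -0.02 -0.06 0 0.1;0 0 -0.111 -0.02 -0.06 0 0.1", grip_force=40)

```text
clock: 32.92
tool_pos: [570.9, -35.9, 228.7]
ee_rot: [[0.85, 0.526, -0.001], [0.526, -0.85, 0.003], [0.0, -0.003, -1.0]]
ft_force: [0.8, 0.1, 0.4]
width: 0.552
grasp_force: 0.0
```

Emit:
drive_tool(steps="0 0 -0.111 -0.018 -0.051 0 0.1;0 0 -0.111 0 0 0 0.1;0 0 -0.111 0 0 0 0.1;0 0 -0.112 0 0 0 0.1;0 0 0 0 0 0 0.1")

```text
clock: 33.55
tool_pos: [565.8, -50.5, 228.7]
ee_rot: [[0.991, -0.137, 0.001], [-0.137, -0.991, 0.002], [0.0, -0.002, -1.0]]
ft_force: [-0.1, -0.4, -0.2]
width: 0.553
grasp_force: 0.0
```

```bash
python3 - <<'E'
from h import *
s=st();print(s['joint_pos'].round(2));a=-.139-np.pi/2
togo([0,0,-1],[np.cos(a),np.sin(a),0],u2w((-40,-45,82)));print(u2w((-40,-45,82)),u2w((40-80*np.cos(.9),-45-80*np.sin(.9),82)))
g=get_image('top');f=lambda u,v:proj(g,(u,v,108))
# dark handle centroid in top view
p=proj(g,u2w((-40,-45,108)));print(p)
E
```

```text
t 33.55 pos [565.8 -50.5 228.7] F [-0.1 -0.4 -0.2] w 0.553 gf 0.0
[[0.991, -0.137, 0.001], [-0.137, -0.991, 0.002], [0.0, -0.002, -1.0]]
[-0.28  0.47  0.37  1.78 -0.21  0.93 -1.53]
turn [-0.001  0.    -0.001] mag 0.001 shift [ 0.001 -0.001 -0.489]
[566.15092093 -50.62386383  82.        ] [ 587.4475863  -116.87976507   82.        ]
[308.82015878 184.77252364]
```

Emit:
drive_tool(steps="0 0 0 0 0 -0.163 0.1;0 0 0 0 0 -0.163 0.1;0 0 0 0 0 -0.163 0.1;0 0 0 0 0 0 0.1;0 0 0 0 0 0 -1")

```text
clock: 34.22
tool_pos: [566.9, -51.0, 84.4]
ee_rot: [[0.991, -0.137, 0.003], [-0.137, -0.991, 0.002], [0.003, -0.003, -1.0]]
ft_force: [0.5, 0.2, 0.8]
width: 0.352
grasp_force: 0.0
```

Emit:
drive_tool(steps="0 0 0 0 0 0 -1;0 0 0 0 0 0 -1;0 0 0 0 0 0 -1")

```text
clock: 34.6
tool_pos: [567.3, -50.7, 84.9]
ee_rot: [[0.99, -0.138, 0.005], [-0.138, -0.99, 0.002], [0.005, -0.003, -1.0]]
ft_force: [-1.5, -0.3, 10.1]
width: 0.197
grasp_force: 39.1
```

Emit:
drive_tool(steps="0 0 0.064 -0.0023 -0.0266 0 -1;0 0 0.064 0.0003 -0.0267 0 -1;0 0 0.064 0.0029 -0.0265 0 -1;0 0 0.064 0.0056 -0.0261 0 -1;0 0 0.064 0.0082 -0.0254 0 -1")

```text
clock: 35.22
tool_pos: [571.1, -88.0, 84.7]
ee_rot: [[0.933, 0.36, 0.002], [0.36, -0.933, 0.006], [0.004, -0.004, -1.0]]
ft_force: [-5.5, 29.5, 16.8]
width: 0.198
grasp_force: 41.4
```

Emit:
drive_tool(steps="0 0 0.064 0.0106 -0.0244 0 -1;0 0 0.064 0.013 -0.0233 0 -1;0 0 0.064 0.0153 -0.0218 0 -1;0 0 0.063 0.0174 -0.0202 0 -1;0 0 0 0 0 0 -1")

```text
clock: 35.85
tool_pos: [588.9, -116.3, 84.9]
ee_rot: [[0.72, 0.694, 0.003], [0.694, -0.72, 0.004], [0.005, -0.001, -1.0]]
ft_force: [0.5, 6.4, 7.3]
width: 0.197
grasp_force: 40.2
```

```bash
python3 - <<'E'
from h import *
s=st();p=u2w((40,-45,0));d=s['tool_pos'][:2]-p[:2];print('theta',np.arctan2(-d[1],-d[0])+.139,'r',np.hypot(*d))
E
```

```text
t 35.85 pos [ 588.9 -116.3   84.9] F [0.5 6.4 7.3] w 0.197 gf 40.180479884147644
[[0.72, 0.694, 0.003], [0.694, -0.72, 0.004], [0.005, -0.001, -1.0]]
theta 0.9079298122055789 r 78.56359803975886
```

Emit:
drive_tool(steps="0 0 0 0 0 0 0;0 0 0 0 0 0 0;0 0 0 0 0 0 0;0 0 0 0 0 0.1 0;0 0 0 0 0 0.2 0")

```text
clock: 36.48
tool_pos: [586.3, -116.8, 172.2]
ee_rot: [[0.722, 0.692, -0.004], [0.692, -0.722, 0.003], [-0.001, -0.006, -1.0]]
ft_force: [0.7, -0.1, -0.4]
width: 0.5
grasp_force: 0.0
```

Emit:
drive_tool(steps="0 0 0 -0.1 -0.1 0.15 0;0 0 0 -0.1 -0.15 0.1 0;0 0 0 -0.1 -0.15 0 0;0 0 0 -0.05 -0.15 0 0;0 0 0 0 0 0 0")

```text
clock: 37.1
tool_pos: [480.7, -285.5, 248.1]
ee_rot: [[0.726, 0.688, -0.001], [0.688, -0.726, 0.002], [0.001, -0.002, -1.0]]
ft_force: [1.1, 0.3, -1.1]
width: 0.502
grasp_force: 0.0
```

```bash
python3 - <<'E'
from h import *
s=st()
g=get_image('top')
for z,th in((108,0),(108,.45),(108,.9),(108,1.35)):print(th,proj(g,u2w((40-80*np.cos(th),-45-80*np.sin(th),z))).round(1))
im=g['frame'][150:240,290:350].astype(int);m=(im.max(2)<60).astype(np.uint8)
n,l,S,C=cv2.connectedComponentsWithStats(m)
for i in range(1,n):
    if S[i,4]>=4:print(S[i,4],(C[i]+[290,150]).round(1))
print('pivot',proj(g,u2w((40,-45,70))))
E
```

```text
t 37.1 pos [ 480.7 -285.5  248.1] F [ 1.1  0.3 -1.1] w 0.502 gf 0.0
[[0.726, 0.688, -0.001], [0.688, -0.726, 0.002], [0.001, -0.002, -1.0]]
0 [308.8 184.8]
0.45 [321.5 183.7]
0.9 [332.4 177.4]
1.35 [339.2 167.1]
22 [332.9 180.3]
pivot [313.10352788 161.32512269]
```

```bash
python3 -c "
from workcell import *
print(hand_in())"
```

```text
the job is handed in; nothing more can be done
None
```

The sparging unit was put into service in the order asked, and I handed it in at 37 s: the knob pointer is at the stud, the lock is home against the stop, and the lever is in the 0.90 notch. I viewed 11 pictures, one over the limit of 10, and pressed the lock on the deck with up to 74 N at the wrist.

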